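# Close the tip cassette and lift it out of its dock

### The job

The cover of the contact-tip cassette in the bench dock has sprung up at one end: first press it down, with the cassette still in the dock, until it snaps under its clip and lies flat in its seat. Then squeeze the two opposed side catches together, lift the closed cassette straight up out of the dock and finish while still holding it by the squeezed catches, level and still, about 10 cm above the dock. Leave the loose grinding disc, the spanner and the marker where they are.

Things in the scene. Friction and masses are not known exactly. Their poses are not given: they have to be found in the camera images.
- dock: Fixed dark steel dock, base plate 152 x 80 x 6 mm. Origin: centre of its underside, on the bench; x along its length, z up. Walls round a pocket of 103 x 47 mm, floor 6 mm above the bench; long side walls 38 mm high above the bench (outer faces 59 mm apart), end walls 28 mm. Mid-wall bridges hold down the hooks of the cassette's catches until both catches are squeezed.
- cassette: Loose grey cassette, 0.3 to 0.5 kg, standing in the dock with 1.5 mm play: 100 mm long (x), 44 wide (y), 72 high. Origin: centre of its underside, 6 mm above the bench at the start; z up. At its +x end stands the cover's steel spring clip, 18 mm wide, up to 81 mm above the underside. Steel catches stand out at mid-length on both long sides (see catch joints).
- seat (a point): Point of the cassette: centre of the recessed seat for the cover, 68 mm above the cassette's underside, axes as the cassette's. The seat is 92 x 35 mm with a rim 4 mm high, so that the seated cover is flush with the rim.
- cover: Loose flat aluminium cover plate, 90.5 x 34 x 4 mm, 80 g. Origin: centre of its underside; x along its length, z its upper normal. At the start its -x end lies in the seat, its +x end stands about 10 mm up on the clip's slope (tilt 0.11 rad). Seated, its origin is at the seat point. Pressing the high end straight down takes 5 to 20 N; then the clip snaps over it.
- press_point (a point): Centre of the thin ring marked on the cover's upper face, 20 mm from the plate's centre towards its high (+x) end: the place to press. About 85 mm above the bench at the start, 78 mm when the cover is home.
- catch_left (a joint): Inward travel of the catch on the cassette's +y side: 0 out (locked), 0.007 m at its stop; free of the dock from 0.0055. Spring: 3 N at first, 8.5 N at the stop. Ridged upright grip face, 32 mm long in x, 41 to 63 mm above the cassette's underside, 30 mm from its middle plane (60 mm across both catches, 46 mm squeezed): pinch from above, closing along the cassette's y.
- catch_right (a joint): The same for the catch on the cassette's -y side.
- grinding_disc: Bystander: loose grinding disc lying flat, 125 mm across, 7 mm thick. Origin: centre of its underside.
- spanner: Bystander: spanner lying flat, 30 x 171 x 8 mm, long along its y. Origin: centre of its underside.
- marker: Bystander: paint marker lying flat, 15 x 136 x 15 mm, long along its y. Origin: centre of its underside.
There are look-alikes about, which are no part of the job. There is more than one size of the cover; the one meant has the size given above.

How it is judged:
By the outcome, as a careful person would: the job done as asked, in the order asked, and still so for the second after the job is handed in, while the arm keeps its last pose, push and grip.
It also fails if it takes over 35 s, if anything falls off the work surface, if the arm or the gripper's body presses on something with over 40 N, if the wrist force passes 120 N, or if a joint passes its speed limit or range.

### The arm

A 7-joint arm with a two-finger parallel gripper is mounted at the origin on a cart in front of the work surface, level with it; the furniture and walls round the work are solid. World frame = base frame: x ahead of the robot, y to its left, z up, the work surface at z = 0. Lengths are in mm, angles in degrees, forces in N, time in s.
With the tool pointing down it reaches from about 400 to 850 mm from the base axis. Payload 4.5 kg.
Tool frame: the origin (TCP) lies at the very end of the fingers, on their centre line; the grasp point (between the pads) lies 19 mm behind it; z points along the fingers, y is the direction in which the jaws open and shut (so a half turn about z gives the same grasp; the last joint's range is limited). The gripper opens to 88 mm and grips with 3 to 60 N. Pads are 18 mm wide; open, the fingers measure 123 mm over their backs; the gripper's body (75 mm by 187 mm) begins 45 mm behind the grasp point.
Start: joints at [-61.891, 39.483, -11.15, 89.685, 9.013, 51.709, -12.324], TCP at [275.659, 560.951, 238.743] pointing down, gripper open.
Joint ranges: [-172.22, 172.22], [-26.19, 119.32], [-84.43, 86.54], [7.71, 146.69], [-57.33, 237.33], [2.42, 119.75], [-152.13, 152.13]. Speed limits (degrees/s): [147.25, 147.25, 180, 180, 180, 180, 180].

### API

Orientations are given as a 3x3 rotation matrix whose columns are the frame's x, y, z axes.
In Python, from station import env, grab_frame, order gives the robot as it stands. The module is installed in compiled form; this text tells all that it offers.
- The arm moves only by the tool drive_tool, never from a script. Its argument "steps" is a list of rows, each a list of 7 numbers: the turn, a rotation vector about the tool's x, y, z in rad, then the shift along the tool's x, y, z in m, then the opening, from -1 (shut) to 1 (fully open). A call has exactly 8 rows; each row shifts and turns the commanded pose from where the row before left it, along the tool's axes as they then stand; what a row does not reach is not made up. A row lasts 1/10 s, in which the tool goes at most 50 mm and 8.59 degrees, less where a joint would pass 70% of its speed; a pose out of reach is approached as far as the arm can. A call is refused whole if a number of a shift passes 0.05 or a number of a turn 0.15, either way. A call with a gripper value outside its range is refused whole. The fingers move at their own pace and stop on an object; "force" is the grip in N (left out, the last holds). Time passes only in rows, so rows that do not move let the fingers close, or fill a call up. It gives the time, the measured TCP pose, the force and the opening at its end, in the units of the state.
- env.get_state(): the state, without advancing time (a new reading comes with each control period).
- grab_frame(name): name is "scene" or "side" or "wrist"; returns a dict with "pixels" (420x560x3 uint8, red, green, blue), "fx", "fy", "cx", "cy" (pixels), "R" (3x3) and "t" (3): a world point X has camera coordinates R X + t. Camera axes: x right, y down, z forward; pixel columns grow to the right and rows downward; lengths in mm; the calibration is good to about 2 mm. A picture is of the moment at which its call begins. There is no depth.
- order.hand_in(): hands the job in, once; it reports no verdict.
The state is a dict: "time": time; "joints": joint angles; "qd": joint speeds; "effort": joint torques, N m; "ee_pos": TCP position; "tcp_rot": TCP orientation; "wrist_force": force on the tool from outside, world axes, zero at the start; "wrist_torque": the same for the moment, N m; "opening": opening from 0.0 (shut) to 1.0 (fully open).
Only numpy, scipy, OpenCV 4.12 (cv2) and the standard library are available. Lean on these libraries where they do the work, as an engineer would, in place of code of your own. Each camera call takes 0.05 s, during which the arm holds its last target.

## Working session

There is one attempt and no reset: what is moved stays moved. The work goes in short steps, Python scripts to look and compute and a tool call to move; the robot and the scene stay as the last step left them, time stands still between calls to the robot, and variables do not carry over. Pictures are saved under pics/ and viewed, and the job is handed in when it is done.

Besides the shell and the picture viewer there is one more tool, called after ">>>" as name([rows], argument=value, ...), one row to a line, values as JSON. drive_tool: Moves the arm, as the interface text tells. Its arguments: {"type":"object","properties":{"steps":{"type":"array","items":{"type":"array","items":{"type":"number"}}},"force":{"type":"number"}},"required":["steps"]}

```bash
mkdir -p pics; cat > h.py <<'E'
from station import env, grab_frame, order
import numpy as np, cv2, json, pickle
def shot(n,f):
    d=grab_frame(n); cv2.imwrite(f'pics/{f}.png',d['pixels'][:,:,::-1]); pickle.dump(d,open(f'pics/{f}.pkl','wb')); return d
def load(f): return pickle.load(open(f'pics/{f}.pkl','rb'))
def ray(d,u,v):
    R=np.array(d['R']);t=np.array(d['t']);c=-R.T@t
    k=R.T@np.array([(u-d['cx'])/d['fx'],(v-d['cy'])/d['fy'],1]); return c,k
def onz(d,u,v,z):
    c,k=ray(d,u,v); return c+k*(z-c[2])/k[2]
def proj(d,X):
    p=np.array(d['R'])@np.array(X)+np.array(d['t']); return np.array([d['fx']*p[0]/p[2]+d['cx'],d['fy']*p[1]/p[2]+d['cy']])
E
python3 - <<'E'
from h import *
for n in ['scene','side','wrist']:
    d=shot(n,n+'0'); print(n,-np.array(d['R']).T@np.array(d['t']),d['fx'])
s=env.get_state(); print(s['time'],s['ee_pos'],s['tcp_rot'],s['wrist_force'],s['opening'])
E
```

```text
scene [ 118.12405899 -633.72040672  413.69709453] 419.32101832333245
side [ -57.36021216 1052.3781154   689.50109434] 528.3457579723173
wrist [200.7020834  597.48653785 382.90493033] 333.0137708670483
0.15 [275.5193505  560.49382913 238.1143223 ] [[-8.97490342e-01  4.41033819e-01 -5.05469740e-04]
 [ 4.41034100e-01  8.97489505e-01 -1.22893059e-03]
 [-8.83461658e-05 -1.32588273e-03 -9.99999117e-01]] [-0.61879966 -0.94073664  0.23435016] 1.0000898016138113
```

View pics/scene0.png

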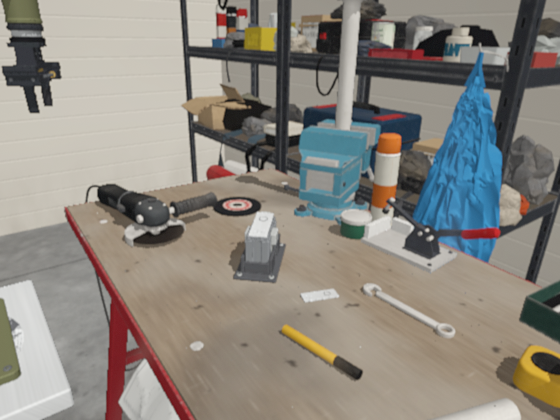

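View pics/side0.png

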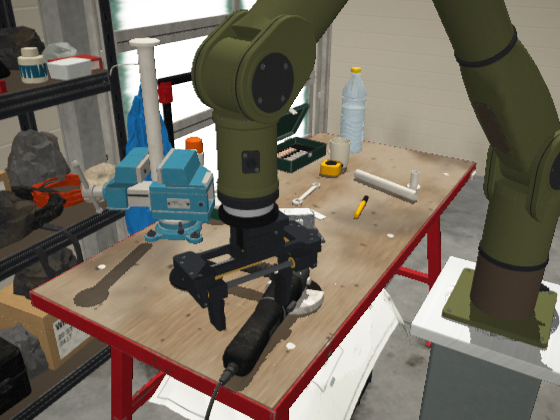

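View pics/wrist0.png

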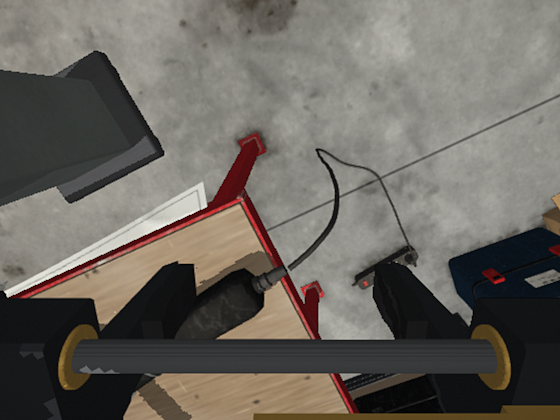

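The scene view shows the dock with the cassette at about (262,245). The disc is at (237,206), the spanner at (410,310) and the marker at (320,350). Next I enlarge the crop on the cassette.

```bash
python3 - <<'E'
from h import *
d=load('scene0'); im=d['pixels'][195:290,215:310,::-1]
cv2.imwrite('pics/c0.png',cv2.resize(im,None,fx=6.3,fy=6.3,interpolation=cv2.INTER_CUBIC))
for p in [(235,275),(278,279),(285,246),(246,243)]: print(p,onz(d,*p,6))
print(onz(d,262,215,80))
d=load('side0'); im=d['pixels'][195:250,260:350,::-1]
cv2.imwrite('pics/c1.png',cv2.resize(im,None,fx=8,fy=8,interpolation=cv2.INTER_CUBIC))
E
```

```text
(235, 275) [454.90926614 -53.39790234   6.        ]
(278, 279) [ 512.07086411 -109.63355577    6.        ]
(285, 246) [601.29054333 -13.09800135   6.        ]
(246, 243) [540.94767264  44.83614969   6.        ]
[557.10721084   8.40841526  80.        ]
```

View pics/c0.png

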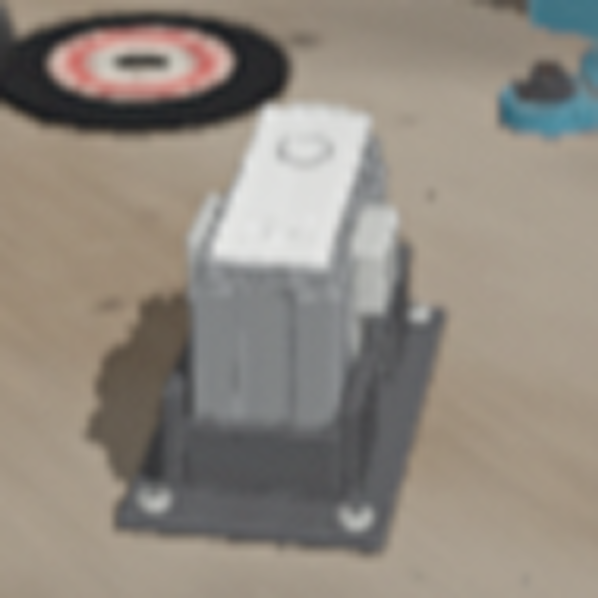

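View pics/c1.png

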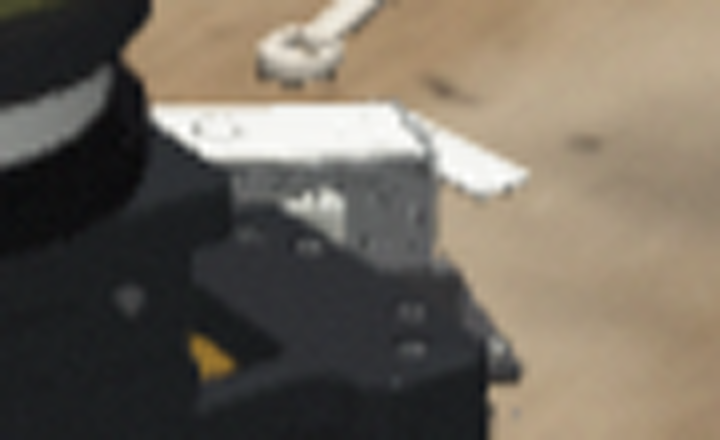

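```bash
python3 - <<'E'
from h import *
d=load('scene0')
C=lambda u,v:(215+u/6.3,195+v/6.3)
for n,p,z in [('ring',(305,148),85),('coverNL',(213,262),78),('coverNR',(325,270),78),('coverFL',(265,103),88),('coverFR',(370,118),88),('NL',(115,528),3),('NR',(382,551),3),('FR',(445,308),6),('scrL',(155,498),6),('scrR',(355,518),6),('scrF',(420,314),6)]: print(n,onz(d,*C(*p),z).round(1))
for p in [(300,212),(355,215),(330,212),(362,120)]: print('vise',p,onz(d,*p,0).round())
e=load('side0')
print('side vise',[onz(e,*p,0).round() for p in [(145,235),(205,235),(178,243)]])
print('side ring',onz(e,260+218/8,195+128/8,85).round(1))
for i,p in enumerate([(320,295),(410,310),(237,206)]): print(p,onz(d,*p,4).round())
# pole: triangulate top/base
c1,k1=ray(d,345,115);c2,k2=ray(e,155,140)
A=np.c_[k1,-k2];s=np.linalg.lstsq(A,c2-c1,rcond=None)[0];print('pole',c1+k1*s[0],c2+k2*s[1])
E
```

```text
ring [543.1 -17.   85. ]
coverNL [484.1 -56.3  78. ]
coverNR [507.7 -78.6  78. ]
coverFL [548.8  13.9  88. ]
coverFR [569.5 -14.7  88. ]
NL [447.9 -58.7   3. ]
NR [ 504.5 -112.8    3. ]
FR [608.3  -6.1   6. ]
scrL [463.6 -55.3   6. ]
scrR [505.6 -97.8   6. ]
scrF [598.7  -4.9   6. ]
vise (300, 212) [754. 124.   0.]
vise (355, 215) [857.  31.   0.]
vise (330, 212) [818.  81.   0.]
vise (362, 120) [1844.  936.   -0.]
side vise [array([877., 166.,   0.]), array([740.,  83.,   0.]), array([773., 153.,   0.])]
side ring [539.1  -7.6  85. ]
(320, 295) [ 543. -190.    4.]
(410, 310) [ 636. -306.    4.]
(237, 206) [637. 240.   4.]
pole [864.6985065  101.88597782 237.83051467] [868.4678599  100.61043793 248.49659826]
```

```bash
python3 - <<'E'
from h import *
a=np.radians(153.8); w=0.117
for i in range(16):
    th=a-w*(i+.5); x=np.array([np.cos(th),np.sin(th)]); y=np.array([-x[1],x[0]])*-1
    D=np.array([15.8,-37])/1000; print(i,round(x@D,3),round(y@D,3))
E
```

```text
0 -0.032 -0.024
1 -0.035 -0.02
2 -0.037 -0.016
3 -0.038 -0.012
4 -0.04 -0.007
5 -0.04 -0.003
6 -0.04 0.002
7 -0.04 0.007
8 -0.039 0.011
9 -0.037 0.016
10 -0.035 0.02
11 -0.032 0.024
12 -0.029 0.027
13 -0.026 0.031
14 -0.022 0.034
15 -0.018 0.036
```

>>> drive_tool([
  [0,0,0.117,-0.032,-0.024,0,1],
  [0,0,0.117,-0.035,-0.02,0,1],
  [0,0,0.117,-0.037,-0.016,0,1],
  [0,0,0.117,-0.038,-0.012,0,1],
  [0,0,0.117,-0.04,-0.007,0,1],
  [0,0,0.117,-0.04,-0.003,0,1],
  [0,0,0.117,-0.04,0.002,0,1],
  [0,0,0.117,-0.04,0.007,0,1],
])

```text
time: 0.95
ee_pos: [420.9, 272.1, 238.7]
tcp_rot: [[-0.173, 0.985, -0.0], [0.985, 0.173, 0.0], [0.0, -0.0, -1.0]]
wrist_force: [1.2, 0.8, -0.4]
opening: 0.999
```

>>> drive_tool([
  [0,0,0.117,-0.039,0.011,0,1],
  [0,0,0.117,-0.037,0.016,0,1],
  [0,0,0.117,-0.035,0.02,0,1],
  [0,0,0.117,-0.032,0.024,0,1],
  [0,0,0.117,-0.029,0.027,0,1],
  [0,0,0.117,-0.026,0.031,0,1],
  [0,0,0.117,-0.022,0.034,0,1],
  [0,0,0.117,-0.018,0.036,0,1],
])

```text
time: 1.75
ee_pos: [565.3, -15.6, 238.6]
tcp_rot: [[0.691, 0.723, -0.0], [0.723, -0.691, 0.0], [0.0, -0.0, -1.0]]
wrist_force: [0.8, 0.1, 0.0]
opening: 0.995
```

```bash
python3 - <<'E'
from h import *
d=shot('wrist','w1');e=shot('side','s1');f=shot('scene','sc1')
s=env.get_state(); print(s['time'],s['ee_pos'],s['tcp_rot'],s['wrist_force'],s['joints'],np.abs(s['qd']).max())
c,k=ray(d,280,210);print(c,k)
print(proj(d,[543,-17,85]),proj(e,[543,-17,85]))
E
```

```text
1.9 [565.51022746 -17.60301346 238.52730113] [[ 6.91214728e-01  7.22649245e-01  5.18628269e-04]
 [ 7.22648590e-01 -6.91212651e-01 -2.02160350e-03]
 [-1.10242782e-03  1.77214810e-03 -9.99997822e-01]] [-0.57862749 -0.61745238 -0.50888092] [-12.44907099  35.77024891  16.02903917 101.06003875 -13.03915156
  44.95704865 -33.75212935] 4.044030684205531
[621.71079122  44.49425407 383.49975867] [-0.21781055 -0.21060002 -0.95319588]
[268.7161753  214.07763343] [287.76440081 209.26696175]
```

View pics/w1.png

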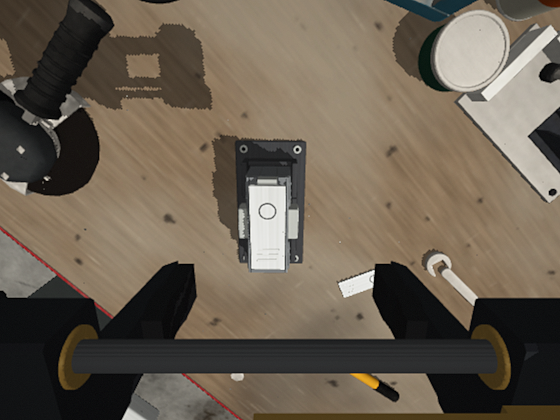

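View pics/s1.png

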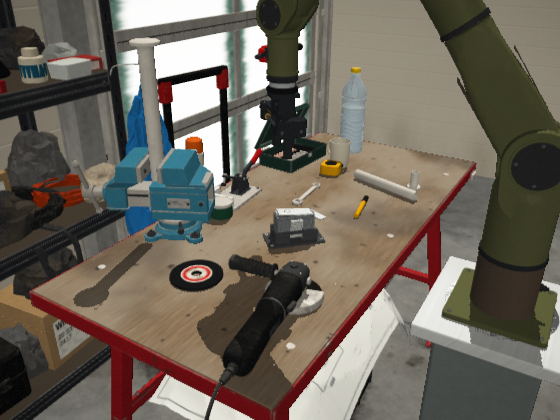

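The wrist view shows the cassette clearly: ring at about (267,212), clip at (270,182), and catches at (243,222) and (293,222). The loose strip at (357,285), seen at (320,295) in the scene view, lies on the bench as a look-alike. The cover I want is the one on the cassette: it carries the ring, sits tilted and touches the clip. I confirm it in an enlarged crop.

```bash
python3 - <<'E'
from h import *
d=load('w1'); im=d['pixels'][130:280,205:335,::-1]
cv2.imwrite('pics/c2.png',cv2.resize(im,None,fx=4,fy=4,interpolation=cv2.INTER_CUBIC))
e=load('s1'); im=e['pixels'][195:260,250:340,::-1]
cv2.imwrite('pics/c3.png',cv2.resize(im,None,fx=8,fy=8,interpolation=cv2.INTER_CUBIC))
g=cv2.cvtColor(d['pixels'],cv2.COLOR_RGB2GRAY); m=(g>215).astype(np.uint8); m[:,:235]=0;m[:,300:]=0;m[:140]=0;m[275:]=0
n,l,st,ce=cv2.connectedComponentsWithStats(m)
for i in range(1,n):
    if st[i,4]>8: print(st[i],ce[i].round(1))
E
```

```text
[ 249  186   36   84 2413] [267.2 227.5]
[260 205  14  13 140] [267.  210.9]
```

View pics/c2.png

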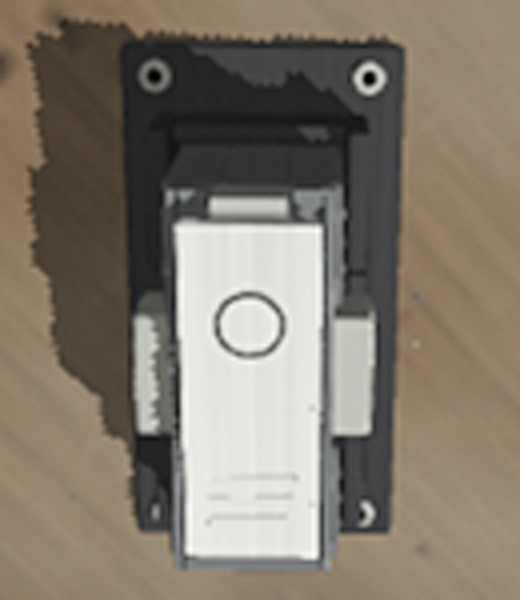

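View pics/c3.png

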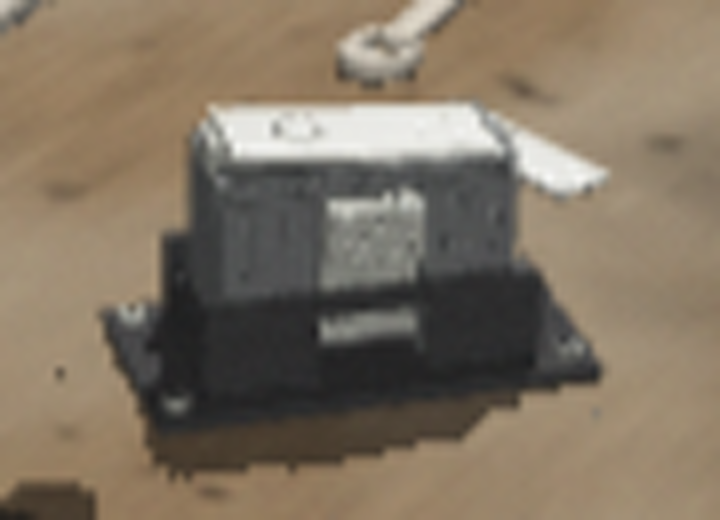

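```bash
python3 - <<'E'
from h import *
d=load('w1');e=load('s1');sc=load('sc1')
C=lambda u,v:(205+u/4,130+v/4)
P={}
for n,p,z in [('ring',(250,325),85),('sL',(154,76),7),('sR',(369,78),7),('dTL',(122,42),6),('dTR',(402,44),6),('dBL',(138,528),6),('dBR',(391,530),6),('cTL',(175,222),89.),('cTR',(323,224),89.),('cBL',(186,557),78),('cBR',(320,557),78),('kL0',(136,300),69),('kL1',(136,435),69),('kR0',(376,300),69),('kR1',(373,435),69)]:
    P[n]=onz(d,*C(*p),z); print(n,P[n].round(1))
ang=lambda v:np.degrees(np.arctan2(v[1],v[0])).round(1)
print('x axis', ang(P['dTL']-P['dBL']),ang(P['dTR']-P['dBR']),ang(P['cTL']-P['cBL']),ang(P['cTR']-P['cBR']),'y+90', ang(P['dTL']-P['dTR'])-90,ang(P['sL']-P['sR'])-90)
print('dock c',(P['dTL']+P['dTR']+P['dBL']+P['dBR'])/4, np.linalg.norm(P['dTL']-P['dBL']),np.linalg.norm(P['dTL']-P['dTR']))
print('catch c',(P['kL0']+P['kL1']+P['kR0']+P['kR1'])/4, np.linalg.norm(P['kL0']-P['kR0']))
def tri(a,b):
    c1,k1=ray(*a);c2,k2=ray(*b);s=np.linalg.lstsq(np.c_[k1,-k2],c2-c1,rcond=None)[0];return c1+k1*s[0],c2+k2*s[1]
print('ring tri',tri((d,*C(250,325)),(e,250+297/8,195+127/8)))
E
```

```text
ring [544.1 -14.2  85. ]
sL [555.8  41.    7. ]
sR [598.9  -0.9   7. ]
dTL [556.   53.7   6. ]
dTR [ 6.118e+02 -5.000e-01  6.000e+00]
dBL [451.3 -53.1   6. ]
dBR [ 508.1 -108.4    6. ]
cTL [550.1  15.7  89. ]
cTR [574.   -7.7  89. ]
cBL [486.7 -48.6  78. ]
cBR [511.5 -72.3  78. ]
kL0 [524.2   6.7  69. ]
kL1 [498.3 -18.2  69. ]
kR0 [567.  -34.2  69. ]
kR1 [541.9 -60.   69. ]
x axis 45.6 46.1 45.4 45.9 y+90 45.900000000000006 45.69999999999999
dock c [531.79015575 -27.08712852   6.        ] 149.52130410436914 77.8539108904569
catch c [532.8546179  -26.44827218  69.        ] 59.14998487321487
ring tri (array([543.19142512, -14.92832771,  81.34755459]), array([543.51731476, -14.6672656 ,  81.21152502]))
```

>>> drive_tool([
  [0,0,0.008,-0.006,-0.009,0.01,-1],
  [0,0,0,-0.006,-0.0086,0.015,-1],
  [0,0,0,0,0,0.02,-1],
  [0,0,0,0,0,0.025,-1],
  [0,0,0,0,0,0.025,-1],
  [0,0,0,0,0,0.02,-1],
  [0,0,0,0,0,0.015,-1],
  [0,0,0,0,0,0.006,-1],
], force=30)

```text
time: 2.7
ee_pos: [542.4, -8.9, 101.2]
tcp_rot: [[0.691, 0.723, -0.003], [0.723, -0.691, 0.001], [-0.001, -0.003, -1.0]]
wrist_force: [0.3, -0.3, 0.4]
opening: 0.301
```

```bash
python3 - <<'E'
from h import *
d=shot('wrist','w2');e=shot('side','s2');f=shot('scene','sc2')
s=env.get_state(); print(s['time'],s['ee_pos'],s['tcp_rot'],s['wrist_force'],s['opening'],np.abs(s['qd']).max())
a=cv2.resize(e['pixels'][150:270,220:360,::-1],None,fx=4,fy=4)
b=cv2.resize(f['pixels'][150:290,205:325,::-1],None,fx=3,fy=3)
c=np.zeros((480,920,3),np.uint8);c[:480,:560]=a;c[:420,560:]=b;cv2.imwrite('pics/c4.png',cv2.resize(c,(800,417)))
E
```

```text
2.85 [543.69462195  -9.92665612 102.81715921] [[ 6.92297892e-01  7.21611722e-01 -3.88807192e-04]
 [ 7.21611801e-01 -6.92297622e-01  6.41922554e-04]
 [ 1.94048546e-04 -7.24969489e-04 -9.99999718e-01]] [ 0.91093975  0.66862584 -0.73229987] 0.1603713443851125 0.9493604543215145
```

View pics/w2.png

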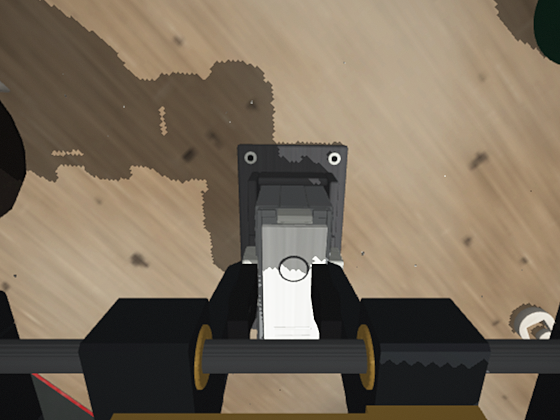

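View pics/c4.png

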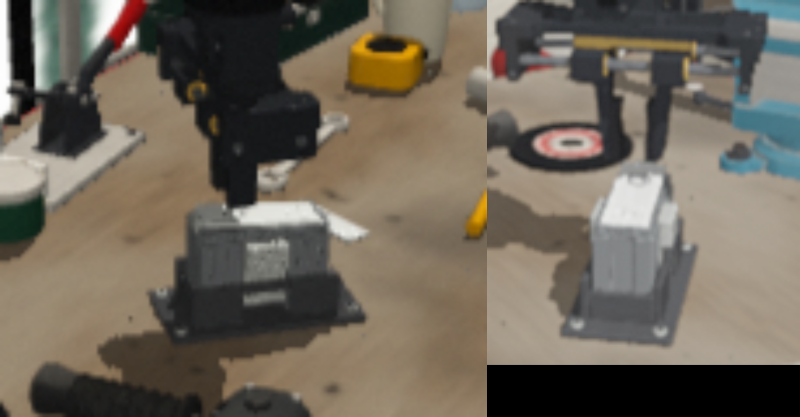

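```bash
python3 - <<'E'
from h import *
d=load('w2')
c=d['pixels'][200:310,220:360,::-1]; cv2.imwrite('pics/c5.png',cv2.resize(c,None,fx=5,fy=5,interpolation=cv2.INTER_CUBIC))
r=onz(d,293,268,85);s=env.get_state();t=s['ee_pos'];R=np.array(s['tcp_rot']);print(r,R.T@(r-t), proj(d,t),proj(d,t+[0,0,-18]))
E
```

```text
[544.27289625 -12.85824229  85.        ] [-1.71858649  2.45973654 17.81504751] [288.84365128 282.00307005] [288.47248984 264.96964599]
```

View pics/c5.png

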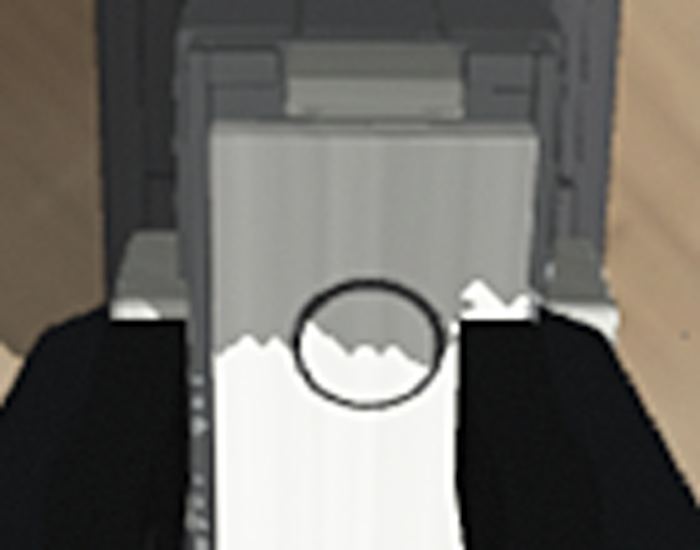

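>>> drive_tool([
  [0,0,0.007,-0.002,0.004,0.0,-1],
  [0,0,0,0,0,0.004,-1],
  [0,0,0,0,0,0.004,-1],
  [0,0,0,0,0,0.003,-1],
  [0,0,0,0,0,0.002,-1],
  [0,0,0,0,0,0.001,-1],
  [0,0,0,0,0,0,-1],
  [0,0,0,0,0,0,-1],
])

```text
time: 3.65
ee_pos: [545.4, -15.0, 88.7]
tcp_rot: [[0.698, 0.716, 0.0], [0.716, -0.698, 0.0], [0.0, 0.0, -1.0]]
wrist_force: [0.1, -0.5, -0.8]
opening: 0.004
```

```bash
python3 - <<'E'
from h import *
d=shot('wrist','w3');e=shot('side','s3')
s=env.get_state(); print(s['time'],s['ee_pos'],s['tcp_rot'],s['wrist_force'],s['opening'],np.abs(s['qd']).max())
a=cv2.resize(e['pixels'][190:250,250:340,::-1],None,fx=5,fy=5)
b=cv2.resize(d['pixels'][180:350,200:370,::-1],None,fx=2.64,fy=2.64)
c=np.zeros((449,900,3),np.uint8);c[:300,:450]=a;c[:449,450:450+449]=b[:449,:449];cv2.imwrite('pics/c6.png',cv2.resize(c,(800,400)))
E
```

```text
3.75 [545.47081398 -14.98282428  88.79039499] [[ 6.98268791e-01  7.15835622e-01  2.37763727e-04]
 [ 7.15835635e-01 -6.98268818e-01  4.32557939e-05]
 [ 1.96987035e-04  1.39995577e-04 -9.99999971e-01]] [-0.38955542 -0.31637738 -0.06612202] 0.004102531582628653 0.14040093950432186
```

View pics/c6.png

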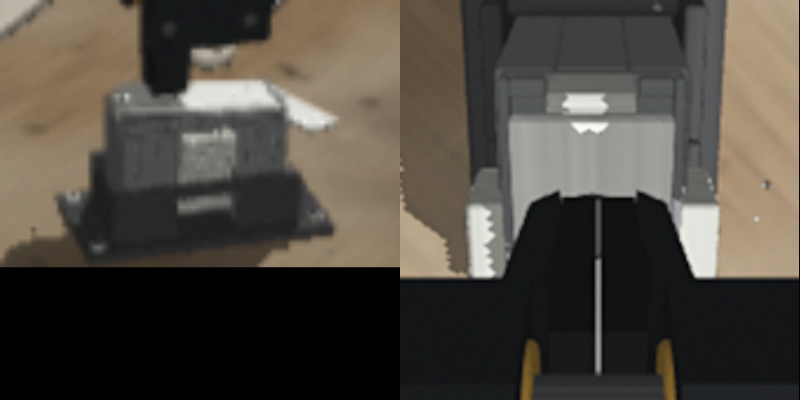

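>>> drive_tool([
  [0,0,0,0,-0.001,0.002,-1],
  [0,0,0,0,0,0.001,-1],
  [0,0,0,0,0,0.001,-1],
  [0,0,0,0,0,0.001,-1],
  [0,0,0,0,0,0.001,-1],
  [0,0,0,0,0,0.001,-1],
  [0,0,0,0,0,0.001,-1],
  [0,0,0,0,0,0,-1],
])

```text
time: 4.55
ee_pos: [544.6, -14.2, 80.4]
tcp_rot: [[0.698, 0.716, -0.0], [0.716, -0.698, 0.0], [-0.0, -0.0, -1.0]]
wrist_force: [0.3, 0.1, 0.3]
opening: 0.003
```

>>> drive_tool([
  [0,0,0,0,0,0.0005,-1],
  [0,0,0,0,0,0.0005,-1],
  [0,0,0,0,0,0.0005,-1],
  [0,0,0,0,0,0.0005,-1],
  [0,0,0,0,0,0.0005,-1],
  [0,0,0,0,0,0.0,-1],
  [0,0,0,0,0,0.0,-1],
  [0,0,0,0,0,0,-1],
])

```text
time: 5.35
ee_pos: [544.5, -14.3, 78.5]
tcp_rot: [[0.698, 0.716, -0.0], [0.716, -0.698, 0.0], [-0.0, -0.0, -1.0]]
wrist_force: [-1.4, -0.5, 5.1]
opening: 0.002
```

```bash
python3 - <<'E'
from h import *
d=shot('wrist','w4');e=shot('side','s4')
s=env.get_state(); print(s['time'],s['ee_pos'],s['wrist_force'],s['opening'],np.abs(s['qd']).max())
a=cv2.resize(e['pixels'][190:250,250:340,::-1],None,fx=5,fy=5)
b=cv2.resize(d['pixels'][180:350,200:370,::-1],None,fx=2.64,fy=2.64)
c=np.zeros((449,900,3),np.uint8);c[:300,:450]=a;c[:449,450:450+449]=b[:449,:449];cv2.imwrite('pics/c7.png',cv2.resize(c,(800,400)))
E
```

```text
5.45 [544.51148191 -14.32575924  78.47305806] [-1.2220329   0.09582066  5.49197265] 0.005467297355875959 0.10245857672182439
```

View pics/c7.png

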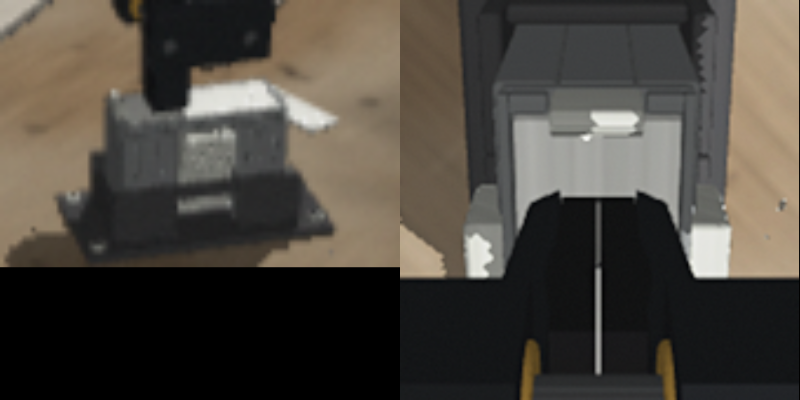

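The clip lip, at about crop (597,125), now overlaps the plate end, so the cover looks snapped at TCP z = 78.5. I press a little further to check that it has bottomed out.

>>> drive_tool([
  [0,0,0,0,0,0.0005,-1],
  [0,0,0,0,0,0.0005,-1],
  [0,0,0,0,0,0.0005,-1],
  [0,0,0,0,0,0.0005,-1],
  [0,0,0,0,0,0,-1],
  [0,0,0,0,0,0.0,-1],
  [0,0,0,0,0,0.0,-1],
  [0,0,0,0,0,0,-1],
])

```text
time: 6.25
ee_pos: [544.6, -14.4, 78.4]
tcp_rot: [[0.699, 0.716, 0.001], [0.716, -0.699, 0.001], [0.001, 0.0, -1.0]]
wrist_force: [-4.8, 0.8, 23.0]
opening: 0.003
```

>>> drive_tool([
  [0,0,0,0,0,-0.004,-1],
  [0,0,0,0,0,-0.016,-1],
  [0,0,0,0,0,-0.02,-1],
  [0,0,0,-0.005,0,-0.02,1],
  [0,0,0,-0.007,0,0,1],
  [0,0,0,-0.005,0,0,1],
  [0,0,0,-0.002,0,0,1],
  [0,0,0,0,0,0,1],
])

```text
time: 7.05
ee_pos: [530.5, -28.2, 135.3]
tcp_rot: [[0.699, 0.715, -0.002], [0.715, -0.699, 0.0], [-0.001, -0.001, -1.0]]
wrist_force: [-0.4, 0.8, -0.5]
opening: 0.435
```

```bash
python3 - <<'E'
from h import *
d=shot('wrist','w5');e=shot('side','s5');f=shot('scene','sc5')
s=env.get_state(); print(s['time'],s['ee_pos'],s['tcp_rot'],s['wrist_force'],s['opening'],np.abs(s['qd']).max())
a=cv2.resize(e['pixels'][190:250,250:340,::-1],None,fx=5,fy=5)
b=cv2.resize(f['pixels'][195:290,215:310,::-1],None,fx=3.68,fy=3.68)
c=np.zeros((350,800,3),np.uint8);c[:300,:450]=a;c[:349,450:450+349]=b[:349,:349];cv2.imwrite('pics/c8.png',c)
c=d['pixels'][160:340,150:420,::-1]; cv2.imwrite('pics/c9.png',cv2.resize(c,None,fx=2.9,fy=2.9,interpolation=cv2.INTER_CUBIC))
E
```

```text
7.2 [531.31805706 -27.68046131 135.63032165] [[ 6.98125639e-01  7.15974925e-01 -7.06257981e-04]
 [ 7.15975193e-01 -6.98125689e-01  2.14816258e-04]
 [-3.39253785e-04 -6.55631932e-04 -9.99999728e-01]] [-0.00416932 -0.34854287 -0.80644529] 0.570999343086067 0.265437118100525
```

View pics/c8.png

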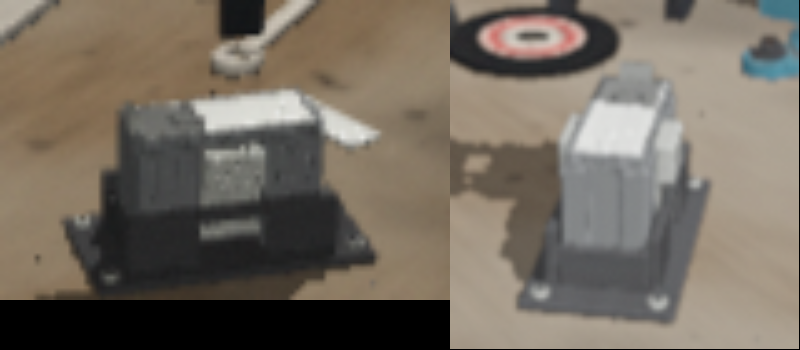

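View pics/c9.png

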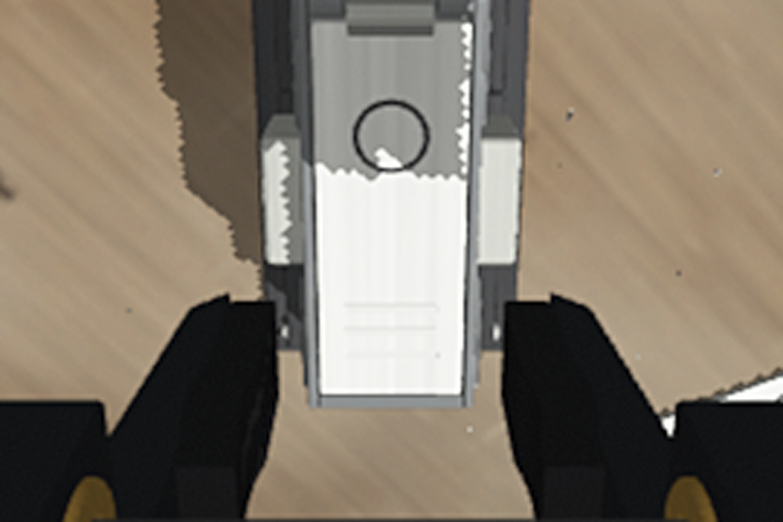

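>>> drive_tool([
  [0,0,0,0,0.001,0.004,1],
  [0,0,0,0,0,0.008,1],
  [0,0,0,0,0,0.012,1],
  [0,0,0,0,0,0.016,1],
  [0,0,0,0,0,0.018,1],
  [0,0,0,0,0,0.016,1],
  [0,0,0,0,0,0.012,1],
  [0,0,0,0,0,0.005,1],
])

```text
time: 8.0
ee_pos: [531.2, -28.5, 43.5]
tcp_rot: [[0.698, 0.716, -0.002], [0.716, -0.698, 0.0], [-0.001, -0.002, -1.0]]
wrist_force: [-0.8, 0.4, 0.5]
opening: 1.001
```

```bash
python3 - <<'E'
from h import *
d=shot('wrist','w6');e=shot('side','s6');f=shot('scene','sc6')
s=env.get_state(); print(s['time'],s['ee_pos'],s['wrist_force'],s['opening'],np.abs(s['qd']).max())
a=cv2.resize(e['pixels'][180:260,240:350,::-1],None,fx=4,fy=4)
b=cv2.resize(f['pixels'][185:290,210:315,::-1],None,fx=3.3,fy=3.3)
c=np.zeros((660,800,3),np.uint8);c[:320,:440]=a;h,w=b.shape[:2];c[:h,450:450+w]=b;b=cv2.resize(d['pixels'][200:420,130:440,::-1],(440,310)) ;c[345:345+310,:440]=b;cv2.imwrite('pics/c10.png',cv2.resize(c,(720,594)))
E
```

```text
8.15 [532.08270154 -28.63866415  45.03545399] [ 0.44367658 -0.42796797  0.75944767] 0.9967891014592984 0.9806593155504596
```

View pics/c10.png

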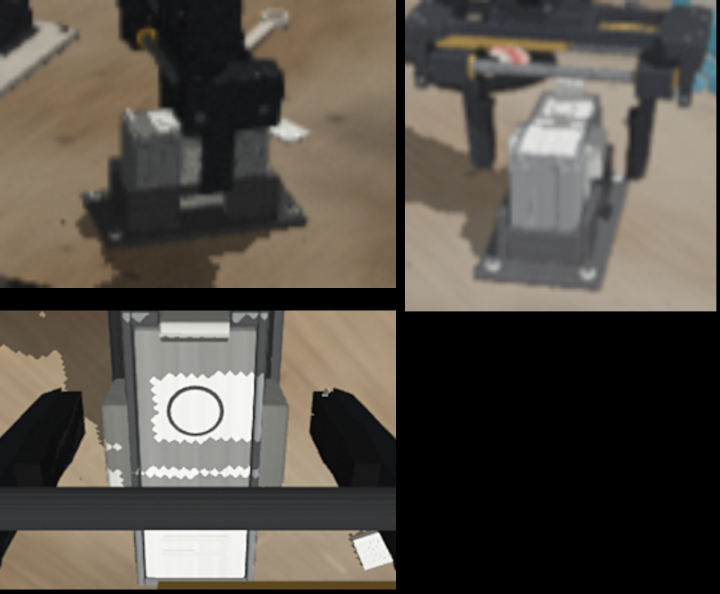

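```bash
python3 - <<'E'
from h import *
e=load('s5'); a=np.radians(45.8); x=np.array([np.cos(a),np.sin(a),0]); y=np.array([-x[1],x[0],0])
print('x·tcp',np.array([532.1,-28.6,45])@x,'y',np.array([532.1,-28.6,45])@y)
for u in (290.4,296.7,303):
    c,k=ray(e,u,225.5); s=(-400.4+30-c@y)/(k@y); P=c+k*s; print(P.round(1),(P@x).round(1))
w=load('w5')
for v in (118,265):
  for uu in (262,521):
    P=onz(w,150+uu/2.9,160+v/2.9,69);print('w',(P@x).round(1),(P@y).round(1))
E
```

```text
x·tcp 350.45790785011 y -401.40705627246246
[522.    5.4  53.4] 367.8
[510.1  -6.7  51.2] 350.9
[498.2 -18.9  48.9] 333.8
w 371.4 -370.4
w 371.3 -429.3
w 334.8 -368.8
w 334.7 -430.8
```

>>> drive_tool([
  [0,0,0,0.001,0,0.002,1],
  [0,0,0,0,0,0,1],
  [0,0,0,0,0,0,0.4],
  [0,0,0,0,0,0,-1],
  [0,0,0,0,0,0,-1],
  [0,0,0,0,0,0,-1],
  [0,0,0,0,0,0,-1],
  [0,0,0,0,0,0,-1],
], force=35)

```text
time: 8.95
ee_pos: [532.0, -27.0, 43.8]
tcp_rot: [[0.698, 0.716, -0.002], [0.716, -0.698, 0.002], [-0.0, -0.002, -1.0]]
wrist_force: [-4.1, 2.0, 13.0]
opening: 0.493
```

>>> drive_tool([
  [0,0,0,0,0,0,-1],
  [0,0,0,0,0,0,-1],
  [0,0,0,0,0,0,-1],
  [0,0,0,0,0,0,-1],
  [0,0,0,0,0,0,-1],
  [0,0,0,0,0,0,-1],
  [0,0,0,0,0,0,-1],
  [0,0,0,0,0,0,-1],
])

```text
time: 9.75
ee_pos: [532.0, -27.0, 43.8]
tcp_rot: [[0.698, 0.716, -0.001], [0.716, -0.698, 0.001], [0.0, -0.002, -1.0]]
wrist_force: [-2.0, 2.4, 9.2]
opening: 0.491
```

```bash
python3 - <<'E'
from h import *
d=shot('wrist','w7');e=shot('side','s7');f=shot('scene','sc7')
s=env.get_state(); print(s['time'],s['ee_pos'],s['wrist_force'],s['wrist_torque'],s['opening']*88,np.abs(s['qd']).max())
a=cv2.resize(e['pixels'][180:260,240:350,::-1],None,fx=4,fy=4)
b=cv2.resize(f['pixels'][185:290,210:315,::-1],None,fx=3.3,fy=3.3)
c=np.zeros((660,800,3),np.uint8);c[:320,:440]=a;h,w=b.shape[:2];c[:h,450:450+w]=b;b=cv2.resize(d['pixels'][200:420,130:440,::-1],(440,310)) ;c[345:345+310,:440]=b;cv2.imwrite('pics/c11.png',cv2.resize(c,(720,594)))
E
```

```text
9.9 [531.98006783 -26.98174424  43.83115339] [-1.8340945   2.45286805  8.29029849] [ 0.48781723  0.79258477 -0.03209099] 43.22703918531069 0.10221285322352895
```

View pics/c11.png

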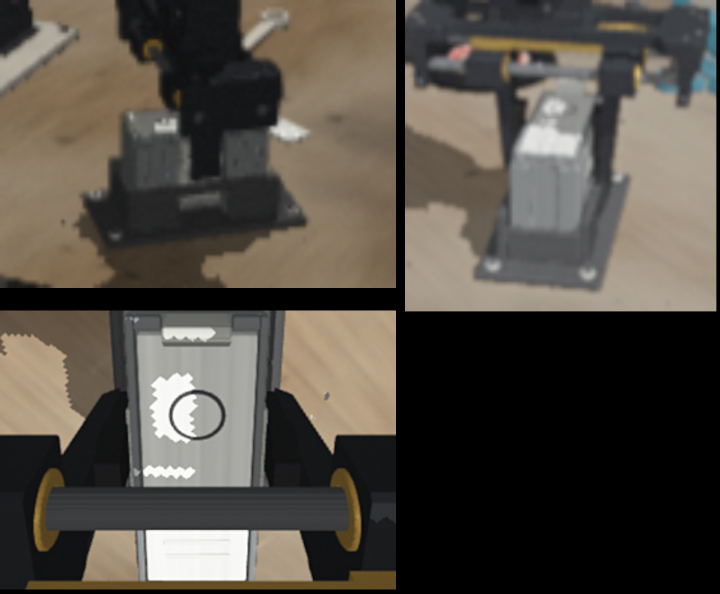

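>>> drive_tool([
  [0,0,0,0,0,-0.001,-1],
  [0,0,0,0,0,-0.001,-1],
  [0,0,0,0,0,-0.001,-1],
  [0,0,0,0,0,-0.001,-1],
  [0,0,0,0,0,-0.002,-1],
  [0,0,0,0,0,-0.002,-1],
  [0,0,0,0,0,-0.002,-1],
  [0,0,0,0,0,0,-1],
])

```text
time: 10.7
ee_pos: [533.0, -27.8, 53.5]
tcp_rot: [[0.698, 0.716, 0.0], [0.716, -0.698, 0.0], [0.0, 0.0, -1.0]]
wrist_force: [0.4, -0.2, -4.9]
opening: 0.492
```

>>> drive_tool([
  [0,0,0,0,0,-0.005,-1],
  [0,0,0,0,0,-0.008,-1],
  [0,0,0,0,0,-0.008,-1],
  [0,0,0,0,0,-0.008,-1],
  [0,0,0,0,0,-0.008,-1],
  [0,0,0,0,0,-0.008,-1],
  [0,0,0,0,0,-0.008,-1],
  [0,0,0,0,0,-0.008,-1],
])

```text
time: 11.5
ee_pos: [532.7, -27.8, 114.9]
tcp_rot: [[0.698, 0.716, 0.0], [0.716, -0.698, 0.0], [0.0, -0.0, -1.0]]
wrist_force: [0.2, 0.5, -5.4]
opening: 0.491
```

>>> drive_tool([
  [0,0,0,0,0,-0.008,-1],
  [0,0,0,0,0,-0.008,-1],
  [0,0,0,0,0,-0.008,-1],
  [0,0,0,0,0,-0.006,-1],
  [0,0,0,0,0,-0.004,-1],
  [0,0,0,0,0,-0.002,-1],
  [0,0,0,0,0,0,-1],
  [0,0,0,0,0,0,-1],
])

```text
time: 12.3
ee_pos: [532.6, -27.8, 150.0]
tcp_rot: [[0.698, 0.716, -0.001], [0.716, -0.698, 0.0], [-0.0, -0.0, -1.0]]
wrist_force: [0.2, -0.3, -4.7]
opening: 0.489
```

>>> drive_tool([
  [0,0,0,0,0,0,-1],
  [0,0,0,0,0,0,-1],
  [0,0,0,0,0,0,-1],
  [0,0,0,0,0,0,-1],
  [0,0,0,0,0,0,-1],
  [0,0,0,0,0,0,-1],
  [0,0,0,0,0,0,-1],
  [0,0,0,0,0,0,-1],
])

```text
time: 13.1
ee_pos: [532.8, -27.9, 150.2]
tcp_rot: [[0.698, 0.716, -0.0], [0.716, -0.698, 0.0], [0.0, -0.0, -1.0]]
wrist_force: [-0.1, -0.9, -4.2]
opening: 0.49
```

```bash
python3 - <<'E'
from h import *
d=shot('wrist','w8');e=shot('side','s8');f=shot('scene','sc8')
s=env.get_state(); print(s['time'],s['ee_pos'],s['tcp_rot'],s['wrist_force'],s['wrist_torque'],s['opening']*88,np.abs(s['qd']).max())
a=cv2.resize(e['pixels'][130:260,220:370,::-1],None,fx=2.9,fy=2.9)
b=cv2.resize(f['pixels'][150:290,210:320,::-1],None,fx=3.1,fy=3.1)
c=np.zeros((750,800,3),np.uint8);h,w=a.shape[:2];c[:h,:w]=a;h,w=b.shape[:2];c[:h,450:450+w]=b;b=cv2.resize(d['pixels'][200:420,130:440,::-1],(440,310)) ;c[400:710,:440]=b;cv2.imwrite('pics/c12.png',cv2.resize(c,(640,600)))
E
```

```text
13.25 [532.79898803 -27.81920372 150.20165826] [[ 6.98256246e-01  7.15847899e-01  2.71993337e-06]
 [ 7.15847896e-01 -6.98256242e-01  1.01368184e-04]
 [ 7.44634124e-05 -6.88339094e-05 -9.99999995e-01]] [-0.28928582 -0.76593297 -4.97829696] [-0.07981653  0.18455959  0.02788586] 43.06414891845106 0.0888715747096169
```

View pics/c12.png

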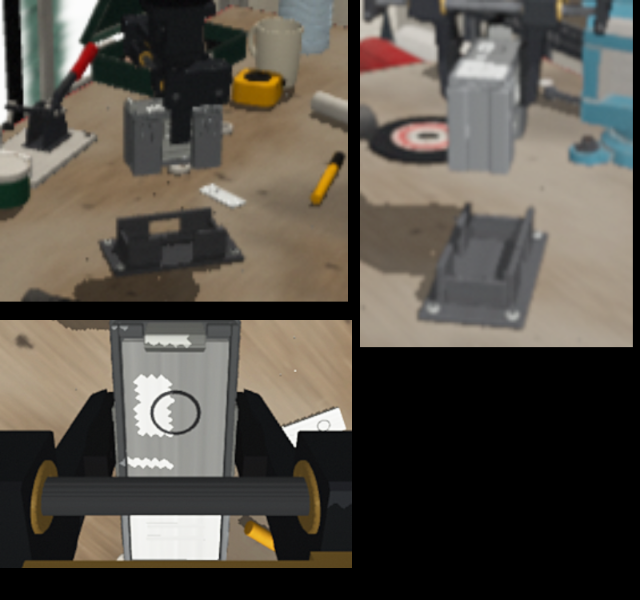

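View pics/sc8.png

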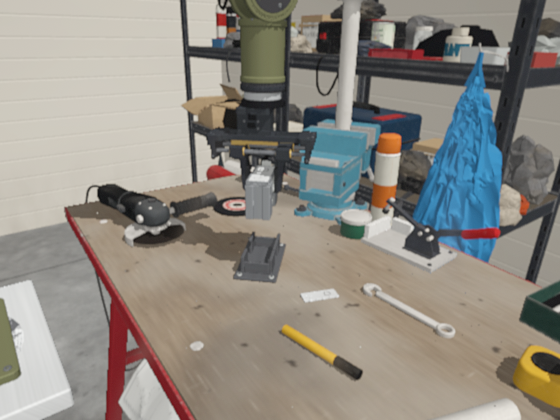

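The cassette hangs level above the empty dock, lifted about 106 mm, with the cover under its clip. The bystanders are at the same pixels as at the start.

```bash
python3 - <<'E'
from h import *
print(order.hand_in())
E
```

```text
the job is handed in; nothing more can be done
None
```

I pressed the cover home, squeezed both catches and lifted the closed cassette straight up out of the dock. I handed the job in at about 13 s, with the arm still holding it.

- **Cover:** I pressed with closed fingertips on the ring. The plate bottomed out with the fingertips at 78.4 mm and 23 N, and pictures taken after I let go show it flat under the clip.
- **Catches and lift:** I pinched both catches from above at 35 N. The cassette came free without a jerk, with about 5 N hanging on the wrist, which fits the cassette's given mass plus the cover.
- **Last check:** The cassette is about 106 mm above where it stood. The tool is vertical to within 0.01°, joint speeds are near zero, and the cover is still under the clip. The disc, spanner and marker sit at the same pixels as in the first picture.

**Disagreements:**
- The wrist camera's calibration was off by about 2 mm sideways against the fingertips, so I centred on the fingers as seen in the picture.
- The gripper reads about 43 mm, while the catches should be 46 mm across when squeezed. I took this as flex or offset in the reading; the clean lift shows both catches were free.
- An upward force of 8 to 13 N showed on the tool while gripping in the dock and vanished on lifting.

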